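Uncap the reference cup of a hand-cranked reader

TASK

Get the reader ready for a measurement: turn its red-handled crank anticlockwise (seen from above) to wind the carriage all the way out from under the white head, lift the loose orange cap off the cup and set it upright into the blue round rest, then take the crank again and wind the open cup fully home under the head. Move the carriage only with the crank, keep the cap upright, and leave the other things on the bench where they are.

Things in the scene. Friction and masses are not known exactly. Their poses are not given: they have to be found in the camera images.
- reader: hand-cranked cup reader, fixed: aluminium base plate 120 (x) x 380 (y) x 18 mm; origin at the centre of its underside. Along its y: blue gearbox with the crank at y = -150 mm, carriage track from y = 0 (out) to +100 mm (home), white head 150 x 94 mm at y = +105 mm, 131 to 195 mm high, on two grey legs at x = +-64 mm. The cap cannot be reached under the head
- crank (a joint): turn of the crank about its upright axis, rad: 0 = carriage fully home (stop), 12.57 (two full turns) = carriage fully out (stop); grows anticlockwise seen from above and stays where it is left. Turning it takes about 5 N at the grip
- crank_axis (a point): point on the crank's upright axis, 135 mm above the bench, at the height of the middle of the grip
- crank_grip (a point): middle of the crank's upright red round grip (23 mm diameter, from 105 to 159 mm above the bench), which circles 55 mm from the axis; below it is the flat steel crank arm, top at 105 mm. At 0 and after each full turn it stands towards -x of the reader. The grip spins freely on its pin
- carriage (a joint): distance of the carriage from home, m: 0 = fully home under the head, 0.100 = fully out; driven by the crank, 50 mm for each full turn
- cup_rim (a point): centre of the mouth of the steel cup (54 mm outside, 48 mm inside diameter, rim 85 mm above the bench) fixed on the black carriage
- cap: loose orange cap of the cup, 64 mm diameter, 39 mm tall, 70 g; origin at the centre of its underside, z up. From below: white plug 42 mm diameter, 8 mm deep, that hangs in the cup; disc 64 mm diameter from 8 to 15 mm; round knob 26 mm diameter from 15 to 39 mm, by which to lift it. On the cup its origin is 77 mm above the bench
- cap_rest: blue round dish-shaped rest for the cap, fixed, 100 mm diameter at the foot, 18 mm tall; origin at the centre of its underside. Round recess 74 mm in diameter at the rim (a little wider lower down), inner floor 6 mm above the bench, so a cap set in it has its origin 6 mm up
- dish: bystander: round green culture dish, 101 mm diameter, 20 mm high; origin at the centre of its underside
- timer: bystander: small white laboratory timer, 64 x 68 x 19 mm; origin at the centre of its underside
- slide_case: bystander: dark blue flat slide case, 74 x 94 x 24 mm; origin at the centre of its underside
- beaker: bystander: small beaker with orange contents, 54 mm diameter, 71 mm high; origin at the centre of its underside
Things that resemble listed ones, but are neither listed nor needed, are in the scene too. Leave any black or purple look-alike of the cap alone.

How it is judged:
On the way, in this order (a step that is already met when the one before it is completed fails the run):
1. the carriage is wound fully out, the cap still on the cup (value of joint carriage above 0.094 m and horizontal distance between cap and cup_rim below 0.008 m), for 0.1 s.
2. the cap lies upright in the rest, while the carriage is still out (horizontal distance between cap and cap_rest below 0.012 m and z of cap in the frame of cap_rest below 0.01 m and angle between cap's own z axis and vertical below 0.12 rad and contact force between the fingers and cap below 0.1 N and value of joint carriage above 0.085 m), for 0.2 s.
At the end, for the whole second after the job is handed in: the carriage is home under the head to within 4 mm with the crank at rest, and the cap lies still and upright on the floor of the rest (within 12 mm of its centre, not over 10 mm above the bench, tilted less than 0.12 rad) (value of joint carriage below 0.004 m and velocity of joint crank between -0.1 and 0.1 rad/s and horizontal distance between cap and cap_rest below 0.012 m and z of cap in the frame of cap_rest below 0.01 m and angle between cap's own z axis and vertical below 0.12 rad and linear speed of cap below 0.02 m/s); the robot touches nothing.
It fails at once if the cap is tipped by more than 0.6 rad (angle between cap's own z axis and vertical above 0.6 rad).
It fails at once if the carriage or cup is pushed with the fingers (over 20 N) instead of being wound (contact force between the fingers and carriage above 20 N).
It fails at once if a bystander (dish, timer, slide case or beaker) is moved by more than 25 mm (distance of any of dish, timer, slide_case, beaker from where it was at the start of the episode above 0.025 m).
It also fails if it takes over 72 s, if anything falls off the work surface, if the arm or the gripper's body presses on something with over 40 N, if the wrist force passes 120 N, or if a joint passes its speed limit or range.

ROBOT

A 6-joint arm with a two-finger parallel gripper is mounted at the origin on a cart in front of the work surface, level with it; the furniture and walls round the work are solid. World frame = base frame: x ahead of the robot, y to its left, z up, the work surface at z = 0. Lengths are in m, angles in rad, forces in N, time in s.
With the tool pointing down it reaches from about 0.35 to 0.775 m from the base axis. Payload 7.3 kg.
Tool frame: the origin (TCP) lies midway between the tips of the shut fingers; the grasp point (between the pads) lies 19 mm behind it (tcp_to_grasp is the distance from the TCP to the grasp point, in m); z points along the fingers, y is the line along which they close (so a half turn about z gives the same grasp; the last joint's range is limited). The gripper opens to 92 mm and grips with 3 to 60 N. Pads are 19 mm wide; open, the fingers measure 130 mm over their backs; the gripper's body (75 mm by 190 mm) begins 47 mm behind the grasp point.
Start: joints at [-1.325, 0.342, 1.524, -0, 1.275, -0.146], TCP at [0.2, -0.485, 0.227] pointing down, gripper open.
Joint ranges: [-2.53, 2.53], [-0.77, 2.02], [0.04, 2.7], [-1, 4.14], [0.28, 2.66], [-3.11, 3.11]. Speed limits (rad/s): [2.57, 2.57, 3.14, 3.14, 3.14, 3.14].

INTERFACE

Orientations are given as [roll, pitch, yaw] about the fixed x, y, z axes, in that order (R = Rz(yaw) Ry(pitch) Rx(roll)).
In Python, from cell import observe, read_camera, calibration, hand_in, tcp_to_grasp gives the robot as it stands.
- The arm moves only by the tool send_rows, never from a script. Its argument "targets" is a list of rows, each a list of 5 numbers: the opening, from 0 (shut) to 1 (fully open), then the shift along the world's x, y, z in m, then the turn about the world's z in rad. A call has 1 to 5 rows; each row shifts and turns the commanded pose from where the row before left it; what a row does not reach is not made up. A row lasts 1/10 s, in which the tool goes at most 50 mm and 8.59 degrees, less where a joint would pass 70% of its speed; a pose out of reach is approached as far as the arm can. A call is refused whole if a number of a shift passes 0.05 or a number of a turn 0.15, either way. A call with a gripper value outside its range is refused whole. The fingers move at their own pace and stop on an object; "grip_force" is the grip in N (left out, the last holds). Time passes only in rows, so rows that do not move let the fingers close. It gives the time, the measured TCP pose, the force, the opening and the grip force at its end, in the units of the state.
- observe(): the state, without advancing time (a new reading comes with each control period).
- read_camera(name): name is "scene" or "top"; returns (picture, depth): 400x640x3 uint8, red, green, blue; 400x640 float32, m along the optical axis (not along the pixel's ray), 0 where there is no reading.
- calibration(name): a dict with "intrinsics" (3x3 intrinsics, pixels), "world_to_cam" (4x4, takes a point from world to camera coordinates). Camera axes: x right, y up, looking along -z (the intrinsics and any distortion apply to the point x, -y, -z); pixel columns grow to the right and rows downward; lengths in m; the calibration is good to about 2 mm. A picture is of the moment at which its call begins. calibration takes no time and is no camera call.
- hand_in(): hands the job in; it is judged then, once.
The state is a dict: "time": time; "qpos": joint angles; "qvel": joint speeds; "joint_efforts": joint torques, N m; "tool_pos": TCP position; "tool_rot": TCP orientation; "contact_force": force on the tool from outside, world axes, zero at the start; "torque": the same for the moment, N m; "opening": finger opening in m; "grip_force": force on a finger pad.
Only numpy, scipy, OpenCV 4.12 (cv2) and the standard library are available. Lean on these libraries where they do the work, as an engineer would, in place of code of your own. Each camera call takes 0.05 s, during which the arm holds its last target. There are 200 camera calls.

## Working session

There is one attempt and no reset: what is moved stays moved. The work goes in short steps, Python scripts to look and compute and a tool call to move; the robot and the scene stay as the last step left them, time stands still between calls to the robot, and variables do not carry over. Pictures are saved under pics/ and viewed, at most 10 in all, crops included, and the job is handed in when it is done.

Besides the shell and the picture viewer there is one more tool, called as a command line: name --pt "numbers of a row" for each row, then --argument value for the rest. send_rows: Moves the arm, as the interface text tells. Its arguments: {"type":"object","properties":{"targets":{"type":"array","items":{"type":"array","items":{"type":"number"}}},"grip_force":{"type":"number"}},"required":["targets"]}

```bash
mkdir -p pics; ls
python3 - <<'E'
from cell import *
import cv2,numpy as np
print(observe(),tcp_to_grasp if not callable(tcp_to_grasp) else tcp_to_grasp())
for n in("scene","top"):
    p,d=read_camera(n); cv2.imwrite(f"pics/{n}0.png",p[:,:,::-1]); np.savez(f"{n}0.npz",p=p,d=d); print(calibration(n))
E
```

```text
pics
{'time': 0.0, 'qpos': array([-1.32498468e+00,  3.42710318e-01,  1.52501264e+00,  2.75319288e-05,
        1.27538636e+00, -1.46012914e-01]), 'qvel': array([ 0.00018205, -0.00180881,  0.00100767, -0.00140694, -0.00129471,
        0.00018904]), 'joint_efforts': array([-4.90674047e-04, -4.31242311e+01, -2.44218081e+01,  7.19103660e-02,
        5.59554622e-02, -1.23572936e-04]), 'tool_pos': array([ 0.20040818, -0.48481052,  0.22605293]), 'tool_rot': array([-3.14009596e+00, -2.46712584e-04,  3.91816338e-01]), 'contact_force': array([ 0.20931646,  0.2129527 , -0.21722399]), 'torque': array([-0.02380934, -0.00537475,  0.02334811]), 'grip_force': 0.0, 'opening': 0.09159473192306822} 0.0188
{'intrinsics': array([[402.68200382,   0.        , 316.01934384],
       [  0.        , 402.68200382, 198.8000423 ],
       [  0.        ,   0.        ,   1.        ]]), 'world_to_cam': array([[ 0.67463867, -0.73789225,  0.01943446, -0.35340834],
       [ 0.31965387,  0.31578182,  0.89336624, -0.26057097],
       [-0.66534508, -0.59648711,  0.44890874, -0.96445661],
       [ 0.        ,  0.        ,  0.        ,  1.        ]])}
{'intrinsics': array([[429.34676524,   0.        , 321.01941959],
       [  0.        , 429.34676524, 206.01627107],
       [  0.        ,   0.        ,   1.        ]]), 'world_to_cam': array([[ 0.02827985, -0.99955   , -0.01000266,  0.00504279],
       [ 0.98271262,  0.02596909,  0.18330715, -0.53901578],
       [-0.1829649 , -0.01501364,  0.9830048 , -1.37139551],
       [ 0.        ,  0.        ,  0.        ,  1.        ]])}
```

View pics/scene0.png

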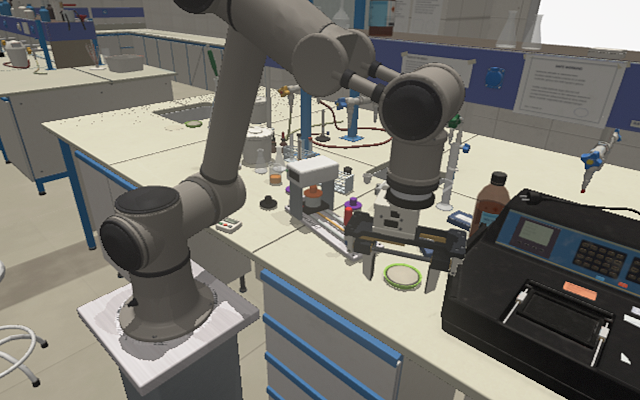

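View pics/top0.png

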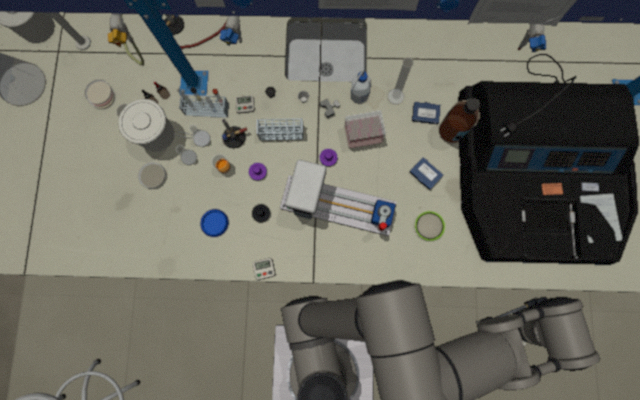

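The scene view shows the reader at the centre, under the arm's wrist. In the top view the white head is at about (306,185), the blue gearbox at (384,212), the red grip at (383,226), the blue rest at (214,223), the dish at (429,226), the timer at (264,268) and the beaker at (223,166).

```bash
cat > h.py <<'E'
from cell import *
import cv2,numpy as np
def cloud(n,p,d):
    c=calibration(n);K=c["intrinsics"];T=np.linalg.inv(c["world_to_cam"])
    v,u=np.mgrid[:400,:640]
    X=np.stack([(u-K[0,2])/K[0,0]*d,-(v-K[1,2])/K[1,1]*d,-d,np.ones_like(d)],-1)
    W=(X@T.T)[...,:3]; W[d==0]=np.nan
    return W
def ray(n,u,v,z):
    c=calibration(n);K=c["intrinsics"];T=np.linalg.inv(c["world_to_cam"])
    r=T[:3,:3]@np.array([(u-K[0,2])/K[0,0],-(v-K[1,2])/K[1,1],-1]);o=T[:3,3]
    return o+r*(z-o[2])/r[2]
def proj(n,P):
    c=calibration(n);q=(c["world_to_cam"]@np.r_[P,1])[:3];K=c["intrinsics"]
    return K[0,0]*q[0]/-q[2]+K[0,2],K[1,1]*-q[1]/-q[2]+K[1,2]
def hsv(p): return cv2.cvtColor(p,cv2.COLOR_RGB2HSV)
E
python3 - <<'E'
from h import *
for n in("top","scene"):
    f=np.load(n+"0.npz");p,d=f["p"],f["d"];W=cloud(n,p,d);H=hsv(p)
    np.set_printoptions(precision=4,suppress=True)
    def rep(name,m):
        m=m&np.isfinite(W[...,2])&(W[...,0]>.3)&(W[...,0]<.85)&(W[...,1]<.4)&(W[...,1]>-.35)&(W[...,2]<.3)&(W[...,2]>.003)
        k,l,s,c=cv2.connectedComponentsWithStats(m.astype(np.uint8))
        for i in range(1,k):
            if s[i,4]>8:
                q=W[l==i];print(n,name,s[i],c[i],"med",np.median(q,0),"min",np.percentile(q,3,0),"max",np.percentile(q,97,0))
    h,s_,v=H[...,0],H[...,1],H[...,2]
    rep("red",((h<6)|(h>174))&(s_>150)&(v>70))
    rep("orange",(h>=6)&(h<20)&(s_>130)&(v>80))
    rep("blue",(h>95)&(h<125)&(s_>130)&(v>50))
    rep("green",(h>35)&(h<85)&(s_>80)&(v>50))
    m=(W[...,2]>.18)&(W[...,2]<.21)&(W[...,0]>.45)&(W[...,0]<.75)&(abs(W[...,1])<.2)&(s_<60)
    q=W[m]; print(n,"head",m.sum(),q.mean(0) if len(q) else 0, cv2.minAreaRect(q[:,:2].astype(np.float32)*1000) if len(q) else 0)
    m=(W[...,2]>.012)&(W[...,2]<.024)&(W[...,0]>.4)&(W[...,0]<.75)&(W[...,1]>-.2)&(W[...,1]<.1)&(s_<60)
    q=W[m];print("base",m.sum(),cv2.minAreaRect(q[:,:2].astype(np.float32)*1000))
p=np.load("top0.npz")["p"][140:290,190:450];cv2.imwrite("pics/topc.png",cv2.resize(p[:,:,::-1],None,fx=3,fy=3,interpolation=2))
E
```

```text
top red [379 223   8   7  40] [382.35  225.775] med [ 0.4625 -0.1684  0.1579] min [ 0.4541 -0.1787  0.1437] max [ 0.4709 -0.1609  0.1645]
top orange [216 159  14  14 139] [222.5396 165.3885] med [0.6737 0.3606 0.0289] min [0.6507 0.3374 0.0208] max [0.6968 0.383  0.0713]
top blue [372 201  23  25 209] [382.4258 211.7943] med [ 0.5176 -0.1707  0.086 ] min [ 0.4835 -0.2125  0.0719] max [ 0.5509 -0.1487  0.091 ]
top blue [207 210  21  26 375] [216.9493 222.6107] med [0.4797 0.3724 0.0088] min [0.4393 0.3397 0.0034] max [0.518  0.3984 0.0214]
top green [415 211  17  30  86] [421.6977 225.9419] med [ 0.486  -0.3171  0.0133] min [ 0.4393 -0.3479  0.004 ] max [ 0.5337 -0.2986  0.0206]
top head 1531 [0.5696 0.0644 0.1949] ((572.2053833007812, 65.09053802490234), (94.36649322509766, 152.1868896484375), 77.40826416015625)
base 1506 ((600.114501953125, -71.31501770019531), (304.345458984375, 246.583740234375), 79.8313217163086)
scene red [345 207   7  10  33] [347.5455 209.5758] med [ 0.4587 -0.1708  0.1574] min [ 0.453  -0.1806  0.1409] max [ 0.468  -0.1642  0.1606]
scene orange [270 175  10   3  28] [274.5    176.0714] med [0.6595 0.3474 0.0337] min [0.6515 0.3345 0.026 ] max [0.6719 0.3694 0.0397]
scene orange [304 185  18  13 132] [312.75   192.0379] med [0.5621 0.0526 0.093 ] min [0.5417 0.0301 0.0883] max [0.5923 0.08   0.1155]
scene orange [333 223   9   7  10] [337.1 225.9] med [ 0.5386 -0.077   0.0307] min [ 0.5331 -0.0946  0.029 ] max [ 0.5421 -0.0575  0.0318]
scene green [384 263  30  23 117] [394.7949 269.9402] med [ 0.5013 -0.3187  0.0138] min [ 0.44   -0.3492  0.0044] max [ 0.5355 -0.2975  0.0166]
scene head 680 [0.56   0.0541 0.1925] ((571.6878662109375, 62.899436950683594), (95.73289489746094, 153.1890869140625), 76.63029479980469)
base 816 ((605.1168212890625, -72.16851806640625), (302.46075439453125, 257.8909912109375), 79.81016540527344)
```

View pics/topc.png

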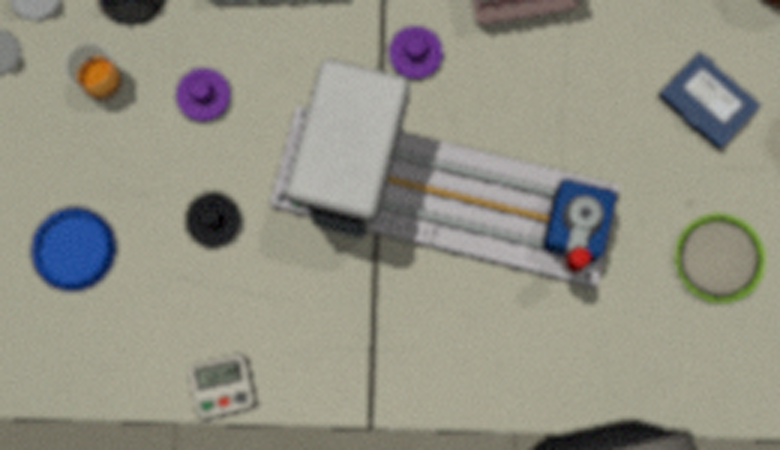

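The enlarged crop confirms the layout: the red grip is at the crop's (579,258) and the grey crank hub at (585,212). The rest is at (73,249), between no close neighbours, with the black look-alike at (213,220).

Run:
```python
from h import *
np.set_printoptions(precision=4,suppress=True)
f=np.load("top0.npz");p,d=f["p"],f["d"];W=cloud("top",p,d);H=hsv(p)
for hu in(.105,.115): print("hub",ray("top",190+585/3-.33,140+212/3-.33,hu))
print("hub z",W[207:215,381:390,2])
h,s,v=H[...,0],H[...,1],H[...,2]
red=((h<8)|(h>172))&(s>130)&(v>70)
# grip: triangulate red top centroid from both views at z=.159
m=red&(W[...,2]>.15)&(abs(W[...,1])<.3)&(W[...,0]>.4);vv,uu=np.nonzero(m);print("griptop",m.sum(),ray("top",uu.mean(),vv.mean(),.159))
g=np.load("scene0.npz");Ws=cloud("scene",g["p"],g["d"]);Hs=hsv(g["p"])
m2=((Hs[...,0]<8)|(Hs[...,0]>172))&(Hs[...,1]>130)&(Ws[...,2]>.1)&(abs(Ws[...,1])<.3)&(Ws[...,0]>.4)&(Ws[...,0]<.6)
q=Ws[m2];print("grip scene",len(q),q.mean(0),q.min(0),q.max(0))
# rest: blue circle outer
b=(h>95)&(h<125)&(s>130)&(v>50);b[:, :190]=0;b[:,240:]=0;b[:195]=0;b[250:]=0
c=max(cv2.findContours(b.astype(np.uint8),0,2)[0],key=cv2.contourArea);e=cv2.fitEllipse(c);print("rest ellipse",e,[ray("top",*e[0],z) for z in(0,.009,.018)])
rim=b&(W[...,2]>.012);print("rim",rim.sum(),np.nanmedian(W[rim],0),cv2.minEnclosingCircle(W[rim][:,:2].astype(np.float32)*1000))
bs=(Hs[...,0]>95)&(Hs[...,0]<125)&(Hs[...,1]>110)&(Ws[...,1]>.3)&(Ws[...,1]<.45)&(Ws[...,0]>.4)&(Ws[...,0]<.55);print("rest scene",bs.sum())
print("proj rest in scene",proj("scene",[.48,.365,.01]),"cap", proj("scene",[.571,.059,.1]))
```

```text
hub [ 0.5198 -0.1831  0.105 ]
hub [ 0.518  -0.1817  0.115 ]
hub z [[0.0964 0.1083 0.1089 0.1079 0.1076 0.1113 0.1078 0.1103 0.0892]
 [0.1078 0.109  0.1124 0.1103 0.1089 0.109  0.1103 0.1045 0.1093]
 [0.1143 0.1078 0.1122 0.1066 0.1121 0.1089 0.1068 0.1077 0.1074]
 [0.1086 0.1092 0.1111 0.1109 0.1106 0.1083 0.1078 0.1101 0.1116]
 [0.1084 0.109  0.1127 0.113  0.1108 0.1076 0.112  0.1076 0.1079]
 [0.1102 0.1142 0.111  0.1087 0.1137 0.1096 0.1097 0.1048 0.109 ]
 [0.111  0.1137 0.1088 0.1119 0.111  0.1082 0.1043 0.11   0.109 ]
 [0.1082 0.109  0.1138 0.1104 0.1062 0.1113 0.108  0.1098 0.1093]]
griptop 39 [ 0.4628 -0.1701  0.159 ]
grip scene 95 [ 0.4569 -0.1736  0.1429] [ 0.4506 -0.1847  0.1098] [ 0.4708 -0.1623  0.1609]
rest ellipse ((213.89175415039062, 222.56985473632812), (25.138294219970703, 26.35343360900879), 53.211185455322266) [array([0.4809, 0.3844, 0.    ]), array([0.4796, 0.382 , 0.009 ]), array([0.4783, 0.3796, 0.018 ])]
rim 156 [0.4743 0.3768 0.0168] ((479.23919677734375, 379.8114929199219), 45.47747802734375)
rest scene 0
proj rest in scene (np.float64(235.66910154640206), np.float64(194.2120125716992)) cap (np.float64(313.06806886131903), np.float64(189.77316856760996))
```

send_rows --pt "0.6 0.02 0.025 0.002 -0.05" --pt "0.6 0.025 0.03 0 -0.06" --pt "0.6 0.025 0.03 0 -0.07" --pt "0.6 0.025 0.03 0 -0.07" --pt "0.6 0.025 0.03 0 -0.07" --grip_force 15

```text
time: 0.6
tool_pos: [0.3211, -0.3388, 0.2285]
tool_rot: [-3.141, 0.0, 0.069]
contact_force: [0.7, 0.8, -0.7]
opening: 0.0577
grip_force: 0.0
```

send_rows --pt "0.6 0.028 0.035 0 -0.07" --pt "0.6 0.028 0.035 0 -0.07" --pt "0.6 0.028 0.035 0 -0.07" --pt "0.6 0.028 0.035 0 -0.07" --pt "0.6 0 0 0 0"

```text
time: 1.1
tool_pos: [0.4347, -0.1962, 0.2285]
tool_rot: [-3.14, -0.0, -0.204]
contact_force: [0.4, 0.3, 1.0]
opening: 0.0552
grip_force: 0.0
```

send_rows --pt "0.6 0.0145 0.013 0 -0.01" --pt "0.6 0.0145 0.013 0 -0.01" --pt "0.6 0 0 -0.025 0" --pt "0.6 0 0 -0.025 0" --pt "0.6 0 0 0 0"

```text
time: 1.6
tool_pos: [0.4593, -0.1736, 0.1757]
tool_rot: [-3.14, 0.007, -0.228]
contact_force: [-0.8, -0.5, 0.4]
opening: 0.055
grip_force: 0.0
```

send_rows --pt "0.6 0 0 -0.03 0" --pt "0.6 0 0 -0.03 0" --pt "0.6 0 0 0 0"

```text
time: 1.9
tool_pos: [0.4595, -0.1738, 0.1167]
tool_rot: [-3.14, 0.006, -0.228]
contact_force: [-0.8, 0.1, -0.2]
opening: 0.0551
grip_force: 0.0
```

send_rows --pt "0.1 0 0 0 0" --pt "0.1 0 0 0 0" --pt "0.1 0 0 0 0" --pt "0.1 0 0 0 0"

```text
time: 2.3
tool_pos: [0.4621, -0.174, 0.12]
tool_rot: [-3.141, -0.002, -0.228]
contact_force: [0.7, 5.1, 3.2]
opening: 0.0274
grip_force: 2.4
```

send_rows --pt "0.1 0 0 0 0" --pt "0.1 0 0 0 0" --pt "0.1 0 0 0 0"

```text
time: 2.6
tool_pos: [0.462, -0.1738, 0.1197]
tool_rot: [-3.141, -0.001, -0.228]
contact_force: [1.0, 5.4, 7.4]
opening: 0.022
grip_force: 15.0
```

Run:
```python
import numpy as np
a=np.pi-.2255+np.radians(np.arange(0,361,15));P=.055*np.c_[np.cos(a),np.sin(a)]
for i,r in enumerate(np.diff(P,axis=0)): print(i,"%.4f, %.4f"%tuple(r))
```

```text
0 -0.0014, -0.0143
1 0.0024, -0.0142
2 0.0060, -0.0131
3 0.0091, -0.0111
4 0.0117, -0.0083
5 0.0135, -0.0050
6 0.0143, -0.0014
7 0.0142, 0.0024
8 0.0131, 0.0060
9 0.0111, 0.0091
10 0.0083, 0.0117
11 0.0050, 0.0135
12 0.0014, 0.0143
13 -0.0024, 0.0142
14 -0.0060, 0.0131
15 -0.0091, 0.0111
16 -0.0117, 0.0083
17 -0.0135, 0.0050
18 -0.0143, 0.0014
19 -0.0142, -0.0024
20 -0.0131, -0.0060
21 -0.0111, -0.0091
22 -0.0083, -0.0117
23 -0.0050, -0.0135
```

send_rows --pt "0.1 -0.0014 -0.0143 0 0" --pt "0.1 0.0024 -0.0142 0 0" --pt "0.1 0.006 -0.0131 0 0" --pt "0.1 0 0 0 0" --grip_force 20

```text
time: 3.0
tool_pos: [0.4725, -0.2159, 0.1198]
tool_rot: [-3.14, -0.008, -0.229]
contact_force: [13.9, 6.6, 0.1]
opening: 0.0226
grip_force: 20.0
```

send_rows --pt "0.1 0.0091 -0.0111 0 0" --pt "0.1 0.0117 -0.0083 0 0" --pt "0.1 0.0135 -0.005 0 0" --pt "0.1 0 0 0 0"

```text
time: 3.4
tool_pos: [0.5051, -0.2364, 0.1196]
tool_rot: [-3.135, -0.001, -0.228]
contact_force: [7.1, 18.0, 8.0]
opening: 0.0227
grip_force: 20.0
```

send_rows --pt "0.1 0.0143 0.0011 0 0" --pt "0.1 0.0142 0.0034 0 0" --pt "0.1 0.0131 0.006 0 0" --pt "0.1 0.0111 0.0091 0 0" --pt "0.1 0 0 0 0"

```text
time: 3.9
tool_pos: [0.5563, -0.2198, 0.1198]
tool_rot: [3.141, -0.001, -0.227]
contact_force: [-1.1, 3.7, 7.3]
opening: 0.0224
grip_force: 20.0
```

send_rows --pt "0.1 0.0083 0.0117 0 0" --pt "0.1 0.005 0.0135 0 0" --pt "0.1 0.0014 0.0143 0 0" --pt "0.1 0 0 0 0"

```text
time: 4.3
tool_pos: [0.5713, -0.1807, 0.1199]
tool_rot: [3.141, -0.003, -0.227]
contact_force: [1.7, 2.5, 4.8]
opening: 0.0221
grip_force: 20.0
```

Forces are low; continuing.

send_rows --pt "0.1 -0.0024 0.0142 0 0" --pt "0.1 -0.006 0.0131 0 0" --pt "0.1 -0.0091 0.0111 0 0" --pt "0.1 -0.0117 0.0083 0 0" --pt "0.1 -0.0135 0.005 0 0"

```text
time: 4.8
tool_pos: [0.5299, -0.1288, 0.1199]
tool_rot: [-3.14, -0.007, -0.228]
contact_force: [6.0, 0.6, 3.7]
opening: 0.0226
grip_force: 20.0
```

send_rows --pt "0.1 -0.0143 0.0014 0 0" --pt "0.1 -0.0142 -0.0024 0 0" --pt "0.1 -0.0131 -0.006 0 0" --pt "0.1 -0.0111 -0.0091 0 0" --pt "0.1 0 0 0 0"

```text
time: 5.3
tool_pos: [0.4744, -0.1463, 0.1198]
tool_rot: [3.141, -0.002, -0.229]
contact_force: [-1.6, -0.7, 7.9]
opening: 0.0222
grip_force: 20.0
```

send_rows --pt "0.1 -0.0083 -0.0117 0 0" --pt "0.1 -0.005 -0.0135 0 0" --pt "0.1 -0.0014 -0.0143 0 0" --pt "0.1 0.0024 -0.0142 0 0" --pt "0.1 0 0 0 0"

```text
time: 5.8
tool_pos: [0.4645, -0.2009, 0.1198]
tool_rot: [3.141, -0.005, -0.23]
contact_force: [4.2, -0.9, 3.9]
opening: 0.0226
grip_force: 20.0
```

send_rows --pt "0.1 0.006 -0.0131 0 0" --pt "0.1 0.0091 -0.0111 0 0" --pt "0.1 0.0117 -0.0083 0 0" --pt "0.1 0.0135 -0.005 0 0" --pt "0.1 0.0143 -0.0014 0 0"

```text
time: 6.3
tool_pos: [0.5164, -0.2373, 0.1196]
tool_rot: [-3.14, 0.003, -0.229]
contact_force: [-5.6, 8.0, 12.7]
opening: 0.0224
grip_force: 20.0
```

send_rows --pt "0.1 0.0142 0.0024 0 0" --pt "0.1 0.0131 0.006 0 0" --pt "0.1 0.0111 0.0091 0 0" --pt "0.1 0.0083 0.0117 0 0" --pt "0.1 0.005 0.0135 0 0"

```text
time: 6.8
tool_pos: [0.5692, -0.1973, 0.1198]
tool_rot: [3.138, -0.002, -0.229]
contact_force: [-3.4, -6.1, 6.3]
opening: 0.0227
grip_force: 20.0
```

send_rows --pt "0.1 0.0014 0.0143 0 0" --pt "0.1 -0.0024 0.0142 0 0" --pt "0.1 -0.006 0.0131 0 0" --pt "0.1 -0.0091 0.0111 0 0" --pt "0.1 -0.0117 0.0083 0 0"

```text
time: 7.3
tool_pos: [0.5437, -0.1344, 0.1199]
tool_rot: [-3.141, -0.007, -0.228]
contact_force: [6.6, -0.1, 2.8]
opening: 0.0224
grip_force: 20.0
```

send_rows --pt "0.1 -0.0135 0.005 0 0" --pt "0.1 -0.0143 0.0014 0 0" --pt "0.1 -0.0142 -0.0024 0 0" --pt "0.1 -0.0131 -0.006 0 0" --pt "0.1 0 0 0 0"

```text
time: 7.8
tool_pos: [0.4852, -0.1366, 0.1197]
tool_rot: [-3.141, -0.001, -0.229]
contact_force: [-2.2, 1.6, 9.3]
opening: 0.0224
grip_force: 20.0
```

send_rows --pt "0.1 -0.0111 -0.0091 0 0" --pt "0.1 -0.0083 -0.0117 0 0" --pt "0.1 -0.005 -0.0135 0 0" --pt "0.1 0 0 0 0" --pt "0.1 0 0 0 0"

```text
time: 8.3
tool_pos: [0.4621, -0.1701, 0.1198]
tool_rot: [-3.14, -0.002, -0.229]
contact_force: [1.2, 6.8, 10.1]
opening: 0.0223
grip_force: 20.0
```

send_rows --pt "0.6 0 0 0 0" --pt "0.6 0 0 0 0" --pt "0.6 0 0 0 0" --pt "0.6 0 0 0.02 0" --pt "0.6 0 0 0.04 0"

```text
time: 8.8
tool_pos: [0.4595, -0.17, 0.1766]
tool_rot: [-3.14, 0.007, -0.229]
contact_force: [0.6, -0.5, -0.0]
opening: 0.0545
grip_force: 0.0
```

send_rows --pt "0.6 0 0 0.04 0" --pt "0.6 -0.02 -0.04 0 0" --pt "0.6 -0.02 -0.04 0 0" --pt "0.6 0 0 0 0"

```text
time: 9.2
tool_pos: [0.4195, -0.2546, 0.2187]
tool_rot: [3.14, 0.0, -0.233]
contact_force: [-0.4, 0.9, 0.2]
opening: 0.0551
grip_force: 0.0
```

Run:
```python
from h import *
np.set_printoptions(precision=4,suppress=True)
for n in("top","scene"):
    p,d=read_camera(n);np.savez(n+"1.npz",p=p,d=d);W=cloud(n,p,d);H=hsv(p);h,s,v=H[...,0],H[...,1],H[...,2]
    cv2.imwrite(f"pics/{n}1.png",p[:,:,::-1])
    m=(h>=4)&(h<20)&(s>130)&(v>80)&(W[...,0]>.45)&(W[...,0]<.65)&(abs(W[...,1]+.03)<.08)&(W[...,2]>.07)
    for nm,lo,hi in(("disc",.085,.1),("knob",.108,.125)):
        k=m&(W[...,2]>lo)&(W[...,2]<hi);q=W[k];vv,uu=np.nonzero(k)
        if len(q):print(n,nm,len(q),q.mean(0),cv2.minEnclosingCircle(q[:,:2].astype(np.float32)*1000),uu.mean(),vv.mean(),ray(n,uu.mean(),vv.mean(),.116 if nm=="knob" else .092))
    r=((h<8)|(h>172))&(s>130)&(W[...,2]>.1)&(W[...,1]<-.12)&(W[...,0]>.4)&(W[...,0]<.6);q=W[r];print("grip",len(q),np.median(q,0) if len(q) else 0)
    b=(h>95)&(h<125)&(s>110)&(W[...,1]>.3)&(W[...,1]<.45)&(W[...,0]>.4)&(W[...,0]<.55)&(W[...,2]>.012);q=W[b]
    if len(q):print("rest",len(q),np.median(q,0),cv2.minEnclosingCircle(q[:,:2].astype(np.float32)*1000))
a=np.load("scene1.npz")["p"];cv2.imwrite("pics/c1.png",np.vstack([cv2.resize(a[140:280,200:420],(660,420)) ])[:,:,::-1])
```

```text
top disc 238 [ 0.5486 -0.0373  0.0923] ((550.0110473632812, -38.14454650878906), 32.1882438659668) 338.7142857142857 201.05042016806723 [ 0.5486 -0.0373  0.092 ]
top knob 53 [ 0.5492 -0.038   0.1158] ((549.3584594726562, -37.660552978515625), 12.702508926391602) 339.1698113207547 199.39622641509433 [ 0.5492 -0.038   0.116 ]
grip 58 [ 0.4644 -0.1708  0.1565]
rest 168 [0.4785 0.3695 0.0177] ((479.2054443359375, 380.29876708984375), 45.09060287475586)
scene disc 126 [ 0.5412 -0.0436  0.0922] ((546.8521118164062, -38.182010650634766), 31.48594093322754) 330.6507936507937 204.9126984126984 [ 0.5413 -0.0435  0.092 ]
scene knob 34 [ 0.5464 -0.0396  0.1143] ((548.1271362304688, -38.907135009765625), 12.473387718200684) 331.0 197.61764705882354 [ 0.5437 -0.0418  0.116 ]
grip 123 [ 0.4563 -0.1758  0.1391]
rest 68 [0.454  0.3579 0.0161] ((477.4403381347656, 378.16229248046875), 46.033199310302734)
```

View pics/c1.png

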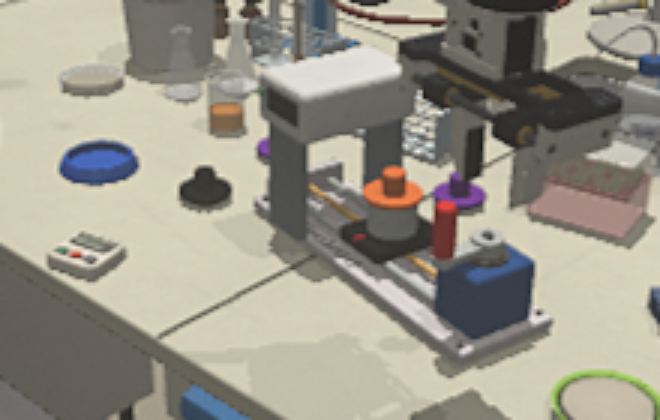

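View pics/top1.png

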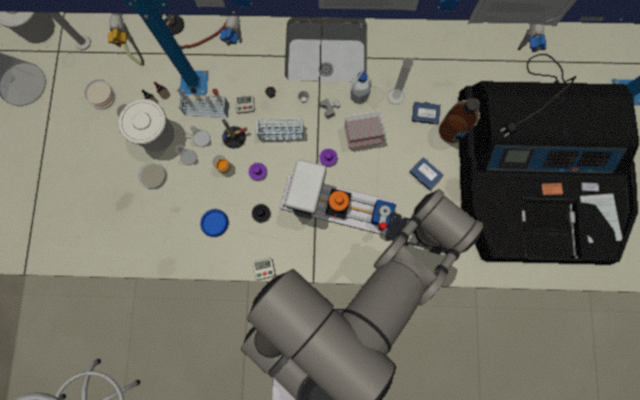

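The crop shows the carriage out with the orange cap on the cup at (393,190) and the rest at (98,160). In the top view the cap is at (339,200), with nothing disturbed. Next I turn the gripper so it closes along the reader's x, which keeps it clear of the head, and go over the cap.

send_rows --pt "0.6 0.009 0.015 0.01 0.112" --pt "0.6 0.009 0.015 0.01 0.112" --pt "0.6 0.009 0.015 0 0.112" --pt "0.6 0.009 0.015 0 0.112" --pt "0.6 0.009 0.015 0 0.112"

```text
time: 9.8
tool_pos: [0.467, -0.1737, 0.2385]
tool_rot: [-3.141, 0.0, 0.338]
contact_force: [0.0, 0.0, -0.5]
opening: 0.0552
grip_force: 0.0
```

send_rows --pt "0.6 0.009 0.015 0 0.112" --pt "0.6 0.009 0.015 0 0.112" --pt "0.6 0.009 0.015 0 0.112" --pt "0.6 0.009 0.015 0 0.112" --pt "0.6 0.009 0.015 0 0.112"

```text
time: 10.3
tool_pos: [0.5118, -0.0985, 0.2383]
tool_rot: [-3.141, 0.0, 0.898]
contact_force: [-0.6, -0.0, -0.8]
opening: 0.0553
grip_force: 0.0
```

send_rows --pt "0.6 0.009 0.015 0 0.112" --pt "0.6 0.009 0.015 0 0.112" --pt "0.6 0.009 0.015 0 0.112" --pt "0.6 0.009 0.015 0 0.112" --pt "0.6 0 0 0 0"

```text
time: 10.8
tool_pos: [0.548, -0.0377, 0.2382]
tool_rot: [-3.141, -0.001, 1.345]
contact_force: [0.8, -0.4, 0.1]
opening: 0.0552
grip_force: 0.0
```

send_rows --pt "0.6 0.0005 0 -0.035 0" --pt "0.6 0 0 -0.035 0" --pt "0.6 0 0 -0.03 0" --pt "0.6 0 0 -0.015 0" --pt "0.6 0 0 -0.01 0"

```text
time: 11.3
tool_pos: [0.5469, -0.0402, 0.112]
tool_rot: [-3.139, 0.0, 1.338]
contact_force: [-0.3, -0.4, -0.5]
opening: 0.0548
grip_force: 0.0
```

send_rows --pt "0.6 0 0 -0.01 0" --pt "0.6 0 0 -0.007 0" --pt "0.6 0 0 0 0" --pt "0.6 0 0 0 0"

```text
time: 11.7
tool_pos: [0.5483, -0.0408, 0.0972]
tool_rot: [3.141, 0.0, 1.34]
contact_force: [-0.0, -0.0, -0.8]
opening: 0.0555
grip_force: 0.0
```

send_rows --pt "0.6 0 0.0025 -0.001 0" --pt "0.6 0 0 0 0"

```text
time: 11.9
tool_pos: [0.5482, -0.038, 0.0962]
tool_rot: [3.141, -0.0, 1.34]
contact_force: [-1.4, 0.5, -0.4]
opening: 0.055
grip_force: 0.0
```

send_rows --pt "0.1 0 0 0 0" --pt "0.1 0 0 0 0" --pt "0.1 0 0 0 0" --pt "0.1 0 0 0 0" --pt "0.1 0 0 0 0" --grip_force 20

```text
time: 12.4
tool_pos: [0.5486, -0.0384, 0.096]
tool_rot: [3.14, 0.0, 1.34]
contact_force: [2.5, -1.1, 0.5]
opening: 0.025
grip_force: 20.0
```

send_rows --pt "0.1 0 0 0 0" --pt "0.1 0 0 0.003 0" --pt "0.1 0 0 0.005 0" --pt "0.1 0 0 0.01 0" --pt "0.1 0 0 0 0"

```text
time: 12.9
tool_pos: [0.5482, -0.0382, 0.1153]
tool_rot: [3.14, -0.0, 1.34]
contact_force: [-0.1, 0.6, 0.0]
opening: 0.025
grip_force: 20.0
```

send_rows --pt "0.1 0 0 0.02 0" --pt "0.1 0 0 0.03 0" --pt "0.1 0 0 0.035 0" --pt "0.1 0 0 0.03 0" --pt "0.1 0 0 0.02 0"

```text
time: 13.4
tool_pos: [0.548, -0.0382, 0.2513]
tool_rot: [3.139, -0.0, 1.34]
contact_force: [-0.4, -0.2, -1.3]
opening: 0.0248
grip_force: 20.0
```

send_rows --pt "0.1 -0.003 0.015 0 0" --pt "0.1 -0.005 0.03 0 0" --pt "0.1 -0.005 0.03 0 0" --pt "0.1 -0.005 0.03 0 0" --pt "0.1 -0.005 0.03 0 0"

```text
time: 13.9
tool_pos: [0.5232, 0.0988, 0.2471]
tool_rot: [-3.138, 0.001, 1.34]
contact_force: [0.9, 0.3, -0.7]
opening: 0.025
grip_force: 20.0
```

send_rows --pt "0.1 -0.005 0.03 0 0" --pt "0.1 -0.005 0.03 0 0" --pt "0.1 -0.005 0.03 0 0" --pt "0.1 -0.005 0.03 0 0" --pt "0.1 -0.005 0.03 0 0"

```text
time: 14.4
tool_pos: [0.4979, 0.2486, 0.247]
tool_rot: [-3.139, 0.002, 1.34]
contact_force: [0.4, -1.2, -1.0]
opening: 0.0247
grip_force: 20.0
```

send_rows --pt "0.1 -0.005 0.03 0 0" --pt "0.1 -0.005 0.03 0 0" --pt "0.1 -0.005 0.03 0 0" --pt "0.1 -0.004 0.02 0 0" --pt "0.1 0 0 0 0"

```text
time: 14.9
tool_pos: [0.4784, 0.3595, 0.2466]
tool_rot: [-3.138, 0.002, 1.344]
contact_force: [-0.2, -0.1, -0.9]
opening: 0.0249
grip_force: 20.0
```

send_rows --pt "0.1 0.0005 0.0105 -0.02 0" --pt "0.1 0 0.01 -0.035 0" --pt "0.1 0 0 -0.04 0" --pt "0.1 0 0 -0.04 0" --pt "0.1 0 0 -0.035 0"

```text
time: 15.4
tool_pos: [0.4797, 0.3761, 0.0757]
tool_rot: [-3.139, 0.003, 1.34]
contact_force: [-0.3, -0.6, -0.7]
opening: 0.0251
grip_force: 20.0
```

send_rows --pt "0.1 0 0 -0.012 0" --pt "0.1 0 0 0 0" --pt "0.1 0 0 0 0"

```text
time: 15.7
tool_pos: [0.4821, 0.3775, 0.068]
tool_rot: [3.14, -0.001, 1.34]
contact_force: [-0.3, -0.3, 0.2]
opening: 0.025
grip_force: 20.0
```

Run:
```python
from h import *
np.set_printoptions(precision=4,suppress=True)
P=[]
for n in("top","scene"):
    p,d=read_camera(n);W=cloud(n,p,d);H=hsv(p);h,s,v=H[...,0],H[...,1],H[...,2]
    m=(h>=4)&(h<20)&(s>130)&(v>80)&(abs(W[...,0]-.48)<.06)&(abs(W[...,1]-.38)<.06)
    q=W[m];print(n,"orange",len(q),np.median(q,0) if len(q) else 0,cv2.minEnclosingCircle(q[:,:2].astype(np.float32)*1000) if len(q) else 0)
    b=(h>95)&(h<125)&(s>110)&(W[...,1]>.3)&(W[...,1]<.45)&(W[...,0]>.4)&(W[...,0]<.55)&(W[...,2]>.012);q=W[b]
    if len(q):print("rest",len(q),cv2.minEnclosingCircle(q[:,:2].astype(np.float32)*1000))
    u,v=map(int,proj(n,[.479,.38,.04]));P.append(cv2.resize(p[max(v-60,0):v+60,u-60:u+60],(380,380)))
cv2.imwrite("pics/place.png",np.hstack(P)[:,:,::-1]);o=observe();print(o["tool_pos"],o["tool_rot"])
```

```text
top orange 54 [0.4805 0.3587 0.0647] ((479.2108154296875, 357.9571838378906), 18.311279296875)
rest 79 ((479.66778564453125, 361.267578125), 39.783203125)
scene orange 85 [0.4716 0.3671 0.065 ] ((475.53216552734375, 377.1972961425781), 31.52008819580078)
rest 47 ((475.0151062011719, 378.33740234375), 43.17576599121094)
[0.4826 0.3779 0.0689] [ 3.1388 -0.0026  1.3397]
```

View pics/place.png

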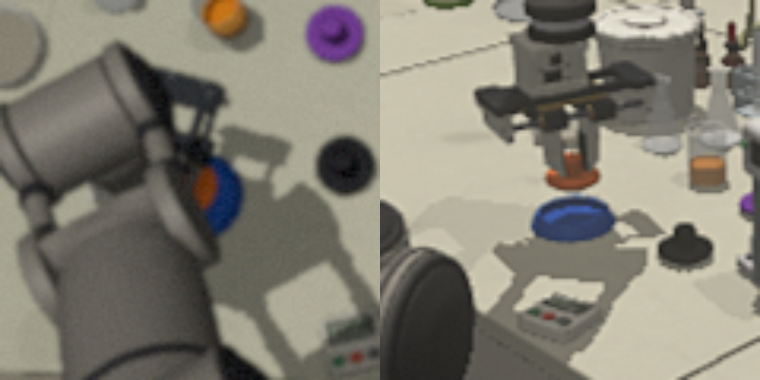

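The crops show the cap upright and level, centred above the blue rest (right panel, cap at (573,178), rest at (573,218)). I apply a small correction and lower.

send_rows --pt "0.1 -0.002 0.002 0 0" --pt "0.1 0 0 -0.012 0" --pt "0.1 0 0 -0.012 0" --pt "0.1 0 0 -0.008 0" --pt "0.1 0 0 0 0"

```text
time: 16.3
tool_pos: [0.4784, 0.3786, 0.0326]
tool_rot: [-3.139, 0.003, 1.34]
contact_force: [-0.5, 0.3, -1.5]
opening: 0.0254
grip_force: 20.0
```

send_rows --pt "0.1 0 0 -0.004 0" --pt "0.1 0 0 -0.004 0" --pt "0.1 0 0 0 0" --pt "0.1 0 0 0 0"

```text
time: 16.7
tool_pos: [0.4796, 0.3793, 0.0268]
tool_rot: [3.141, -0.0, 1.34]
contact_force: [0.2, 0.4, -0.4]
opening: 0.0248
grip_force: 20.0
```

send_rows --pt "0.1 0 0 -0.0015 0" --pt "0.1 0 0 -0.001 0" --pt "0.1 0 0 0 0" --pt "0.1 0 0 0 0"

```text
time: 17.1
tool_pos: [0.4797, 0.3794, 0.0248]
tool_rot: [3.141, -0.0, 1.34]
contact_force: [-1.2, -1.5, 4.2]
opening: 0.025
grip_force: 20.0
```

send_rows --pt "0.5 0 0 0 0" --pt "0.5 0 0 0 0" --pt "0.5 0 0 0 0" --pt "0.5 0 0 0 0"

```text
time: 17.5
tool_pos: [0.4794, 0.3792, 0.024]
tool_rot: [-3.141, 0.0, 1.34]
contact_force: [0.2, -0.7, -0.2]
opening: 0.0456
grip_force: 0.0
```

send_rows --pt "0.5 0 0 0.02 0" --pt "0.5 0 0 0.04 0" --pt "0.5 0 0 0.05 0" --pt "0.5 0 0 0.05 0" --pt "0.5 0 0 0.04 0"

```text
time: 18.0
tool_pos: [0.4797, 0.3795, 0.2274]
tool_rot: [3.14, -0.002, 1.34]
contact_force: [0.2, 0.3, 0.3]
opening: 0.0457
grip_force: 0.0
```

send_rows --pt "0.6 -0.001 -0.015 0.004 -0.06" --pt "0.6 -0.001 -0.025 0 -0.08" --pt "0.6 -0.001 -0.03 0 -0.08" --pt "0.6 -0.001 -0.03 0 -0.08" --pt "0.6 -0.001 -0.03 0 -0.08"

```text
time: 18.5
tool_pos: [0.4742, 0.2482, 0.2282]
tool_rot: [3.141, 0.0, 0.957]
contact_force: [-0.2, 0.1, 0.5]
opening: 0.055
grip_force: 0.0
```

send_rows --pt "0.6 -0.001 -0.03 0 -0.08" --pt "0.6 -0.001 -0.03 0 -0.08" --pt "0.6 -0.001 -0.03 0 -0.08" --pt "0.6 -0.001 -0.03 0 -0.08" --pt "0.6 -0.001 -0.03 0 -0.08"

```text
time: 19.0
tool_pos: [0.4693, 0.0981, 0.2283]
tool_rot: [3.141, -0.0, 0.557]
contact_force: [0.5, 0.1, 0.5]
opening: 0.0556
grip_force: 0.0
```

send_rows --pt "0.6 -0.001 -0.03 0 -0.08" --pt "0.6 -0.001 -0.03 0 -0.08" --pt "0.6 -0.001 -0.03 0 -0.08" --pt "0.6 -0.001 -0.03 0 -0.08" --pt "0.6 -0.001 -0.03 0 -0.08"

```text
time: 19.5
tool_pos: [0.4643, -0.0519, 0.2283]
tool_rot: [3.141, -0.0, 0.156]
contact_force: [0.2, -1.1, 0.5]
opening: 0.0548
grip_force: 0.0
```

send_rows --pt "0.6 -0.001 -0.03 0 -0.08" --pt "0.6 -0.001 -0.03 0 -0.08" --pt "0.6 0 -0.03 0 -0.08" --pt "0.6 0 -0.03 0 -0.08" --pt "0.6 0 0 0 0"

```text
time: 20.0
tool_pos: [0.4624, -0.1738, 0.228]
tool_rot: [3.14, -0.0, -0.165]
contact_force: [-0.4, 0.9, 0.5]
opening: 0.0551
grip_force: 0.0
```

Run:
```python
from h import *
np.set_printoptions(precision=4,suppress=True)
P=[]
for n in("top","scene"):
    p,d=read_camera(n);W=cloud(n,p,d);H=hsv(p);h,s,v=H[...,0],H[...,1],H[...,2]
    m=(h>=4)&(h<20)&(s>130)&(v>80)&(abs(W[...,0]-.48)<.06)&(abs(W[...,1]-.38)<.06)
    q=W[m];print(n,"cap",len(q),cv2.minEnclosingCircle(q[:,:2].astype(np.float32)*1000),np.percentile(q[:,2],[5,50,95]))
    k=m&(W[...,2]>.037);q=W[k];print("knob",len(q),cv2.minEnclosingCircle(q[:,:2].astype(np.float32)*1000))
    u,v=map(int,proj(n,[.479,.38,.02]));P.append(cv2.resize(p[max(v-60,0):v+60,u-60:u+60],(380,380)))
cv2.imwrite("pics/placed.png",np.hstack(P)[:,:,::-1]);o=observe();print(o["tool_pos"],o["tool_rot"])
```

```text
top cap 258 ((481.9812927246094, 383.17974853515625), 33.59404373168945) [0.0158 0.0228 0.046 ]
knob 51 ((478.03619384765625, 379.0610046386719), 13.701112747192383)
scene cap 98 ((471.47259521484375, 384.5486145019531), 39.036216735839844) [0.0181 0.0215 0.0453]
knob 16 ((478.3782958984375, 378.2250671386719), 10.811785697937012)
[ 0.4622 -0.1709  0.228 ] [-3.1411  0.0006 -0.1607]
```

View pics/placed.png

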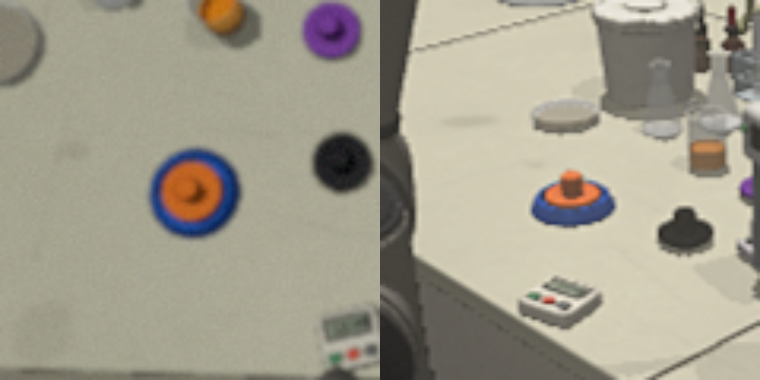

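The cap sits level in the rest (left panel (192,190), right panel (572,190)), with the knob top at 45 mm as expected. Next I take the crank again.

send_rows --pt "0.6 0.0005 0.0005 -0.03 -0.06" --pt "0.6 0 0 -0.025 0" --pt "0.6 0 0 0 0" --pt "0.6 0 0 -0.03 0" --pt "0.6 0 0 -0.0235 0"

```text
time: 20.6
tool_pos: [0.4638, -0.1696, 0.1204]
tool_rot: [3.141, -0.002, -0.218]
contact_force: [-1.1, 0.4, 0.5]
opening: 0.0553
grip_force: 0.0
```

send_rows --pt "0.6 0 0 0 0" --pt "0.1 0 0 0 0" --pt "0.1 0 0 0 0" --pt "0.1 0 0 0 0" --pt "0.1 0 0 0 0"

```text
time: 21.1
tool_pos: [0.4634, -0.1704, 0.1207]
tool_rot: [3.141, -0.002, -0.22]
contact_force: [-0.1, -0.7, -0.3]
opening: 0.0276
grip_force: 0.0
```

send_rows --pt "0.1 0 0 0 0" --pt "0.1 0 0 0 0" --pt "0.1 0 0 0 0"

```text
time: 21.4
tool_pos: [0.4633, -0.1702, 0.1204]
tool_rot: [3.142, -0.001, -0.22]
contact_force: [-0.4, 2.1, 5.4]
opening: 0.0227
grip_force: 20.0
```

Gripped. I wind clockwise with the same steps, reversed and negated.

send_rows --pt "0.1 0.005 0.0135 0 0" --pt "0.1 0.0083 0.0117 0 0" --pt "0.1 0.0111 0.0091 0 0" --pt "0.1 0.0131 0.006 0 0" --pt "0.1 0.0142 0.0024 0 0"

```text
time: 21.9
tool_pos: [0.5139, -0.1272, 0.1204]
tool_rot: [3.141, 0.002, -0.22]
contact_force: [-5.8, -3.2, 9.4]
opening: 0.0226
grip_force: 20.0
```

send_rows --pt "0.1 0.0143 -0.0014 0 0" --pt "0.1 0.0135 -0.005 0 0" --pt "0.1 0.0117 -0.0083 0 0" --pt "0.1 0.0091 -0.0111 0 0" --pt "0.1 0 0 0 0"

```text
time: 22.4
tool_pos: [0.5645, -0.1544, 0.1204]
tool_rot: [3.141, -0.002, -0.221]
contact_force: [1.2, -1.8, 4.9]
opening: 0.0222
grip_force: 20.0
```

send_rows --pt "0.1 0.006 -0.0131 0 0" --pt "0.1 0.0024 -0.0142 0 0" --pt "0.1 -0.0014 -0.0143 0 0" --pt "0.1 -0.005 -0.0135 0 0" --pt "0.1 -0.0083 -0.0117 0 0"

```text
time: 22.9
tool_pos: [0.5578, -0.2194, 0.1204]
tool_rot: [-3.14, -0.001, -0.22]
contact_force: [0.5, 8.0, 7.0]
opening: 0.0223
grip_force: 20.0
```

send_rows --pt "0.1 -0.0111 -0.0091 0 0" --pt "0.1 -0.0131 -0.006 0 0" --pt "0.1 -0.0142 -0.0024 0 0" --pt "0.1 -0.0143 0.0014 0 0" --pt "0.1 0 0 0 0"

```text
time: 23.4
tool_pos: [0.5037, -0.2356, 0.1204]
tool_rot: [-3.141, -0.0, -0.221]
contact_force: [-1.4, 3.8, 6.4]
opening: 0.0226
grip_force: 20.0
```

send_rows --pt "0.1 -0.0135 0.005 0 0" --pt "0.1 -0.0117 0.0083 0 0" --pt "0.1 -0.0091 0.0111 0 0" --pt "0.1 -0.006 0.0131 0 0" --pt "0.1 0 0 0 0"

```text
time: 23.9
tool_pos: [0.4644, -0.1985, 0.1204]
tool_rot: [3.141, -0.002, -0.22]
contact_force: [1.2, 2.3, 5.2]
opening: 0.0226
grip_force: 20.0
```

send_rows --pt "0.1 -0.0024 0.0142 0 0" --pt "0.1 0.0014 0.0143 0 0" --pt "0.1 0.005 0.0135 0 0" --pt "0.1 0.0083 0.0117 0 0" --pt "0.1 0.0111 0.0091 0 0"

```text
time: 24.4
tool_pos: [0.4867, -0.1362, 0.1203]
tool_rot: [3.14, 0.002, -0.22]
contact_force: [-5.3, -3.1, 9.2]
opening: 0.0226
grip_force: 20.0
```

send_rows --pt "0.1 0.0131 0.006 0 0" --pt "0.1 0.0142 0.0024 0 0" --pt "0.1 0.0143 -0.0014 0 0" --pt "0.1 0.0135 -0.005 0 0" --pt "0.1 0.0117 -0.0083 0 0"

```text
time: 24.9
tool_pos: [0.5542, -0.1414, 0.1203]
tool_rot: [-3.141, 0.002, -0.219]
contact_force: [-6.7, 1.2, 11.2]
opening: 0.0217
grip_force: 20.0
```

send_rows --pt "0.1 0.0091 -0.0111 0 0" --pt "0.1 0.006 -0.0131 0 0" --pt "0.1 0.0024 -0.0142 0 0" --pt "0.1 -0.0014 -0.0143 0 0" --pt "0.1 -0.005 -0.0135 0 0"

```text
time: 25.4
tool_pos: [0.566, -0.2078, 0.1203]
tool_rot: [-3.14, 0.0, -0.22]
contact_force: [-1.3, 7.6, 10.0]
opening: 0.0222
grip_force: 20.0
```

send_rows --pt "0.1 -0.0083 -0.0117 0 0" --pt "0.1 -0.0111 -0.0091 0 0" --pt "0.1 -0.0131 -0.006 0 0" --pt "0.1 -0.0142 -0.0024 0 0" --pt "0.1 -0.0143 0.0014 0 0"

```text
time: 25.9
tool_pos: [0.5059, -0.2363, 0.1204]
tool_rot: [-3.141, -0.004, -0.221]
contact_force: [7.6, 7.3, 4.8]
opening: 0.0225
grip_force: 20.0
```

send_rows --pt "0.1 -0.0135 0.005 0 0" --pt "0.1 -0.0117 0.0083 0 0" --pt "0.1 -0.0091 0.0111 0 0" --pt "0.1 -0.006 0.0131 0 0" --pt "0.1 0 0 0 0"

```text
time: 26.4
tool_pos: [0.4644, -0.1984, 0.1203]
tool_rot: [3.141, -0.001, -0.22]
contact_force: [1.1, 1.8, 7.0]
opening: 0.0222
grip_force: 20.0
```

send_rows --pt "0.1 -0.0024 0.0142 0 0" --pt "0.1 0.0014 0.0143 0 0" --pt "0.1 0.0001 0.001 0 0" --pt "0.1 0 0 0 0" --pt "0.1 0 0 0 0"

```text
time: 26.9
tool_pos: [0.4634, -0.17, 0.1203]
tool_rot: [3.141, 0.0, -0.22]
contact_force: [-3.1, -1.0, 9.4]
opening: 0.0226
grip_force: 20.0
```

send_rows --pt "0.6 0 0 0 0" --pt "0.6 0 0 0 0" --pt "0.6 0 0 0 0" --pt "0.6 0 0 0 0" --pt "0.6 0 0 0.02 0"

```text
time: 27.4
tool_pos: [0.4615, -0.1684, 0.1377]
tool_rot: [-3.14, 0.006, -0.22]
contact_force: [1.5, -0.1, 1.0]
opening: 0.0541
grip_force: 0.0
```

send_rows --pt "0.6 0 0 0.04 0" --pt "0.6 0 0 0.04 0" --pt "0.6 -0.02 -0.04 0 0" --pt "0.6 -0.02 -0.04 0 0" --pt "0.6 0 0 0 0"

```text
time: 27.9
tool_pos: [0.4213, -0.2529, 0.2198]
tool_rot: [3.14, 0.0, -0.225]
contact_force: [-0.6, 0.5, -0.1]
opening: 0.0554
grip_force: 0.0
```

Run:
```python
from h import *
P=[]
for n,c in(("top",(305,195)),("scene",(310,210))):
    p,d=read_camera(n);u,v=c;P.append(cv2.resize(p[v-70:v+70,u-110:u+110],(400,255)))
cv2.imwrite("pics/end.png",np.hstack(P)[:,:,::-1]);o=observe();print(o["time"],o["contact_force"],o["qvel"].round(3))
```

```text
28.0 [ 0.758431   -0.11022644  0.66992645] [ 0.04  -0.001  0.005  0.005  0.     0.004]
```

View pics/end.png

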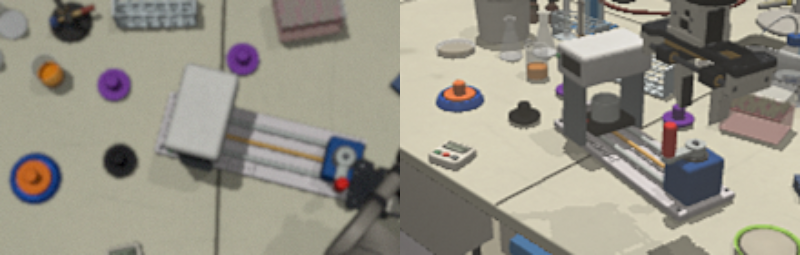

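The open cup is home under the head (right panel (605,108)), the grip is back towards -x, and the cap sits in the rest at (460,90).

```bash
python3 -c "
from cell import *
print(hand_in())"
```

```text
the job is handed in; nothing more can be done
None
```

The job is handed in at about 28 s: the cap sits upright in the blue rest and the open cup is wound home under the head; no verdict came back, so this rests on the final camera check.

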